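# Clamp the reglued end of the dominoes box

### The arm

A 6-joint arm with a two-finger parallel gripper is mounted at the origin on the work surface. World frame = base frame: x ahead of the robot, y to its left, z up, the work surface at z = 0. Lengths are in mm, angles in rad, forces in N, time in s.
With the tool pointing down it reaches from about 300 to 775 mm from the base axis. Payload 14.6 kg.
Tool frame: the origin (TCP) lies between the finger pads; the fingertips stand 8 mm ahead of it and the grasp point (between the pads) lies 11 mm behind it; x points along the fingers, y is the direction in which the jaws open and shut, and the axes are right-handed (so a half turn about x gives the same grasp; the last joint's range is limited). The gripper opens to 94 mm and grips with 3 to 60 N. Pads are 16 mm wide; open, the fingers measure 119 mm over their backs; the gripper's body (75 mm by 177 mm) begins 78 mm behind the grasp point.
Start: joints at [1.129, 0.3, 1.521, -0, 1.321, -0.067], TCP at [201.344, 511.81, 213.446] pointing down, gripper open.
Joint ranges: [-3.03, 3.03], [-0.79, 2.21], [0.23, 2.52], [-1.04, 4.18], [0, 3.07], [-2.55, 2.55]. Speed limits (rad/s): [2.22, 2.22, 2.57, 3.14, 3.14, 3.14].

### API

Orientations are given as [roll, pitch, yaw] about the fixed x, y, z axes, in that order (R = Rz(yaw) Ry(pitch) Rx(roll)).
In Python, from cell import telemetry, camera, calibration, order gives the robot as it stands.
- The arm moves only by the shell command python3 -m handwheel 'ROWS' [FORCE]. ROWS is JSON, a list of rows, each a list of 7 numbers: the turn, a rotation vector about the tool's x, y, z as a fraction of full scale, then the shift along the tool's x, y, z as a fraction of full scale, then the opening, from 0 (shut) to 1 (fully open). A call has 1 to 12 rows; each row is the pose to reach, as a shift and turn from the pose measured when the call began, along the tool's axes at that moment, turning the shorter way round; what a row does not reach only later rows make up. Full scale, the value 1, is 300 mm for a shift and pi rad for a turn. A row lasts 1/8 s, in which the tool goes at most 62.5 mm and 10.7 degrees, less where a joint would pass 70% of its speed; a pose out of reach is approached as far as the arm can. A call with a number of a shift or a turn outside -1 to 1 is refused whole. A call with a gripper value outside its range is refused whole. The fingers move at their own pace and stop on an object; FORCE is the grip in N (left out, the last holds). Time passes only in rows, so rows that repeat a pose let the fingers close. It gives the time, the measured TCP pose, the force and the opening at its end, in the units of the state.
- telemetry.read_state(): the state, without advancing time (a new reading comes with each control period).
- camera(name): name is "side" or "top" or "wrist"; returns the picture (480x640x3 uint8, red, green, blue); there is no depth.
- calibration(name): a dict with "fov_y" (degrees; the focal length in pixels is half the picture's height over the tangent of half this angle, whatever the lens; pixels are square), "cx", "cy" (the principal point, pixels), "k1" (the pictures are not rectified: a ray, as slopes to the right and down, at radius r is drawn at 1 + k1 r^2 times it, then the intrinsics apply), "position" and "attitude" of the camera in the world. Camera axes: x right, y down, z forward; pixel columns grow to the right and rows downward; lengths in mm; the calibration is good to about 2 mm. A picture is of the moment at which its call begins: read the wrist's pose just before it. calibration takes no time and is no camera call; for the wrist camera it gives the pose at the moment of the call.
- order.sign_off(): hands the job in, once; it reports no verdict.
The state is a dict: "clock": time; "joints": joint angles; "qd": joint speeds; "effort": joint torques, N m; "eef_pos": TCP position; "eef_rot": TCP orientation; "wrist_force": force on the tool from outside, world axes, zero at the start; "moment": the same for the moment, N m; "finger_gap": finger opening in mm.
Only numpy, scipy, OpenCV 4.12 (cv2) and the standard library are available. Lean on these libraries where they do the work, as an engineer would, in place of code of your own. Each camera call takes 0.05 s, during which the arm holds its last target.

### The job

The loose end panel of the old dominoes box has just been reglued: pump the trigger of the one-hand bar clamp lying round the box (squeeze it against the handle, let it spring back, squeeze again) until the jaws have pushed the panel flush and tight on to the box end. Then stop pumping and finish still holding the trigger squeezed, so that the joint stays under firm pressure; never squeeze hard, the thin old wood cracks. Leave the other things on the table alone.

Things in the scene. Friction and masses are not known exactly. Their poses are not given: they have to be found in the camera images.
- clamp: dark grey body of a loose one-hand ratchet bar clamp (0.7 kg in all) lying on its side on the table, 32 mm high. Origin on the table under the bar, amid the housing. Axes: +y along the toothed steel bar to the moving jaw at its far end, +x to the side of both jaws and the box, z up. Housing: x -19 to 31, y -35 to 49 mm. Fingers closing evenly on both sides push the loose clamp along y a little; no harm
- handle (a point): spot on the back of the clamp's straight pistol handle where one finger presses: clamp x -50, y -11, z 16 mm. The handle spans clamp x -18 to -118, y -11 to 11, z 0 to 32 mm, and its butt 30 mm in y at x -112 to -124; it is squeezed together with the trigger, from above, fingers closing along clamp y
- trigger_front (a point): spot on the front of the plum trigger where the other finger presses: beside the handle at clamp x -50, z 16 mm; y 45 when free (56 mm across handle and trigger), y 25 when fully squeezed (36 mm across). Nothing stands within 40 mm outside it or the handle
- trigger_blade: the trigger's plum finger blade, 70 mm long, 10 mm thick, 4 to 28 mm above the table. Origin on the trigger's pivot (clamp x 22, y 30 mm); the blade runs along its own -x from 40 to 110 mm; its front face is at its own y = +5 mm
- trigger (a joint): squeeze of the trigger in rad: 0 free, 0.28 at its stop. A spring pushes it out, with about 4 N at trigger_front when free, 5 N when squeezed in. It must come back nearly free before each full stroke. When everything is tight it stops short of 0.28 (or, just after a release, at once); then each further newton on it puts 2 to 2.5 N on the joint
- bar (a joint): how far the bar and moving jaw are drawn in (m), 0 = wide open, 0 to 0.010 at the start. Teeth 4 mm apart: a full squeeze draws it in about 10 mm, up to 3 mm is lost as the trigger springs back, so a stroke gains about 8 mm. Tight at 0.036 to 0.038, after four or five strokes. If the trigger is let go then, the ratchet gives back part of a tooth and the pressure is almost gone
- moving_jaw: the cream pad (44 x 6 x 26 mm) of the moving jaw at the far end of the bar, 16 mm above the table; origin at its centre, its pressing face at its own y = -3 mm. It comes along clamp -y only, one click at a time, when the trigger is pumped
- fixed_jaw: the same cream pad on the fixed jaw at the housing, origin at its centre (clamp x 46, y 51, z 16 mm), its pressing face at y = +3 mm. The box starts 2 to 7 mm in front of it
- domino_box: brown wooden dominoes box with a pale sliding lid, full of dominoes, 0.25 to 0.5 kg, 56 (x) x 128 (y) x 46 mm, loose between the jaws; origin at the centre of its underside, its open end at its own y = +64 mm
- end_panel: pale wooden end panel of that box, loose, 56 x 8 x 46 mm, standing upright on the table between the box end and the moving jaw, 3 to 6 mm off the box at the start; origin at the centre of its underside. Seated, its origin is at y = +68 mm in the box's frame
- domino_a: bystander: loose ivory domino lying flat, 48 x 24 x 9 mm, origin under its centre
- domino_b: bystander: another loose ivory domino, same size
- domino_rack: bystander: dark wooden domino rack, 60 x 150 mm, about 65 mm high with its four dominoes, origin under its centre, long side along its y
- pill_organizer: bystander: pale blue weekly pill organizer, 40 x 168 x 25 mm (one flap stands up to 54 mm), origin under its centre
- glue_bottle: bystander: closed white glue bottle with an orange cap, 44 mm across, 125 mm tall, origin under its centre
- mug: bystander: green mug, 80 mm across, 92 mm tall, origin under its centre, handle at its +y
- card_box: bystander: flat red card box, 64 x 90 x 20 mm, origin under its centre

How it is judged:
By the outcome, as a careful person would: the job done as asked, in the order asked, and still so for the second after the job is handed in, while the arm keeps its last pose, push and grip.
It also fails if it takes over 58 s, if anything falls off the work surface, if the arm or the gripper's body presses on something with over 40 N, if the wrist force passes 120 N, or if a joint passes its speed limit or range.

## Working session

There is one attempt and no reset: what is moved stays moved. The work goes in short steps, Python scripts to look and compute and a shell command to move; the robot and the scene stay as the last step left them, time stands still between calls to the robot, and variables do not carry over. Pictures are saved under pics/ and viewed, and the job is handed in when it is done.

```bash
ls; mkdir -p pics
python3 - <<'E'
from cell import telemetry,camera,calibration
import cv2
print(telemetry.read_state())
for n in("top","side","wrist"):
    print(n,calibration(n)); cv2.imwrite(f"pics/{n}0.png",camera(n)[:,:,::-1])
E
```

```text
pics
{'clock': 0.0, 'joints': array([ 1.12945020e+00,  3.00454316e-01,  1.52159936e+00,  3.95258440e-06,
        1.32068738e+00, -6.65888912e-02]), 'qd': array([ 2.27721846e-05,  7.54776836e-04,  9.73695363e-04,  9.51040804e-05,
        1.69466688e-03, -1.30231886e-03]), 'effort': array([ 2.85758881e-05, -5.31808376e+01, -3.52727509e+01,  7.08881859e-02,
        2.45351106e-02, -1.30594403e-04]), 'eef_pos': array([201.21131951, 511.59586643, 212.88779533]), 'eef_rot': array([-1.64071894,  1.56964792, -2.01547716]), 'wrist_force': array([-0.16499541,  0.11028707, -0.18289611]), 'moment': array([ 0.00509685, -0.09606199,  0.037465  ]), 'finger_gap': 94.24107033348174}
top {'fov_y': 57.14618178964758, 'cx': 321.9428471356375, 'cy': 239.55709673896482, 'k1': -0.08199658785794611, 'position': array([447.75616263, -15.6185238 , 943.61368594]), 'attitude': array([-3.01306342e+00,  1.12709289e-03, -1.55655071e+00])}
side {'fov_y': 43.79415440813448, 'cx': 322.59626948509606, 'cy': 231.412890077539, 'k1': -0.05298128313460157, 'position': array([ 253.95020337, -846.33184835,  782.35317983]), 'attitude': array([-2.25735159,  0.00350743, -0.34748904])}
wrist {'fov_y': 60.53414899958256, 'cx': 317.96573424972775, 'cy': 242.11833076400248, 'k1': 0.011161315261715708, 'position': array([130.82417091, 540.15158447, 384.98399202]), 'attitude': array([2.87690615e+00, 1.92788388e-04, 1.19645180e+00])}
```

View pics/top0.png

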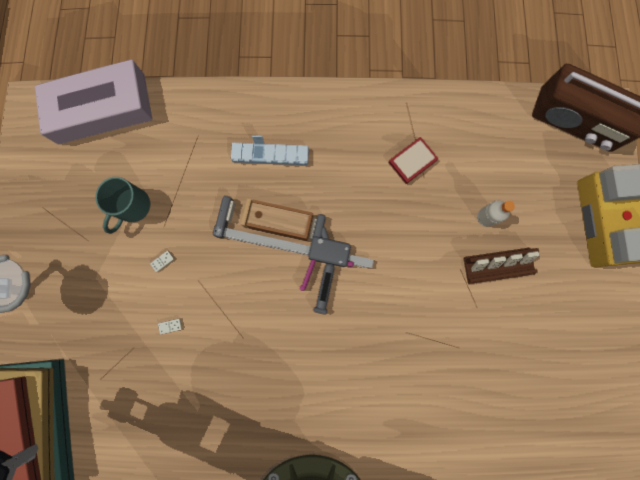

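View pics/side0.png

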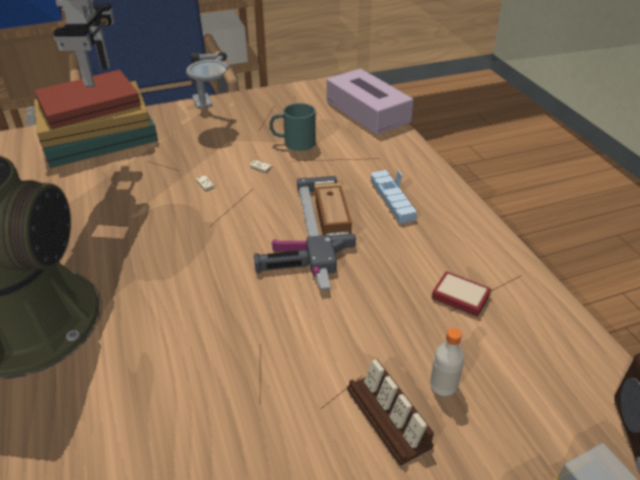

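```bash
cat > h.py <<'E'
import numpy as np,cv2
from scipy.spatial.transform import Rotation as Ro
from cell import telemetry,camera,calibration
def cam(c):
    f=240/np.tan(np.radians(c["fov_y"])/2)
    K=np.array([[f,0,c["cx"]],[0,f,c["cy"]],[0,0,1]]); d=np.array([c["k1"],0,0,0.])
    return K,d,Ro.from_euler("xyz",c["attitude"]).as_matrix(),np.array(c["position"])
def px2w(c,uv,z):
    K,d,R,p=cam(c)
    n=cv2.undistortPoints(np.array(uv,float).reshape(-1,1,2),K,d).reshape(-1,2)
    r=np.c_[n,np.ones(len(n))]@R.T
    return p+r*((z-p[2])/r[:,2])[:,None]
def w2px(c,P):
    K,d,R,p=cam(c)
    return cv2.projectPoints((np.array(P,float)-p)@R,np.zeros(3),np.zeros(3),K,d)[0].reshape(-1,2)
E
python3 - <<'E'
from h import *
im=cv2.imread("pics/top0.png")[180:330,200:390]
cv2.imwrite("pics/top0c.png",cv2.resize(im,None,fx=4,fy=4,interpolation=cv2.INTER_CUBIC))
E
```

```text
(no output)
```

View pics/top0c.png

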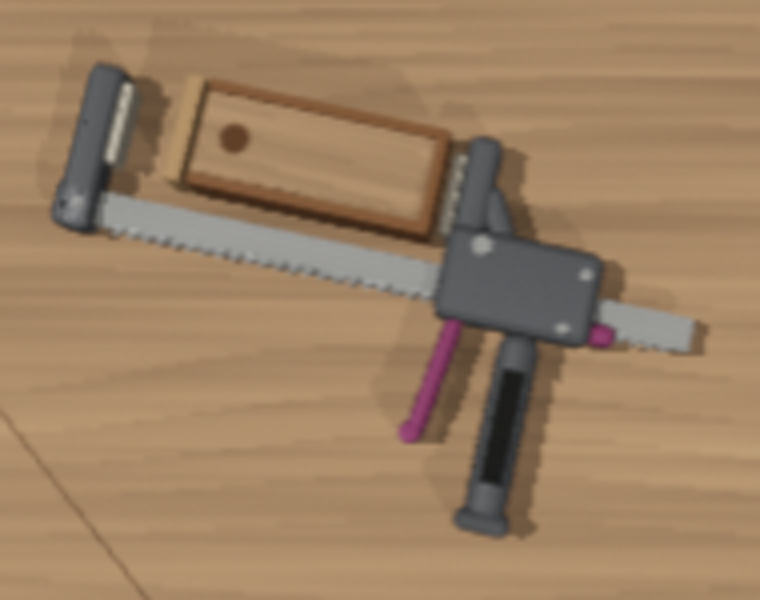

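View pics/wrist0.png

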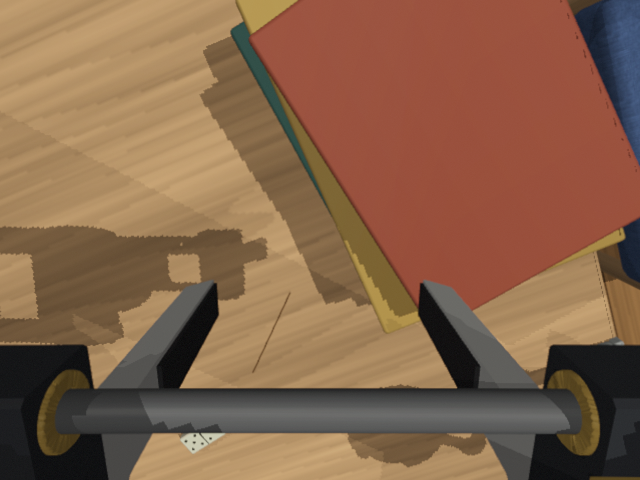

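The clamp lies in the crop with its housing corners near crop (457,227), (602,258), (585,347) and (435,317). The handle butt is at about (482,528), and the trigger tip at (410,432). I'll fit the clamp pose from these points.

Run:
```python
from h import *
c=calibration("top")
uv=np.array([(457,227),(602,258),(585,347),(435,317),(454,523),(506,535)])/4+[200,180]-.4
m=np.array([(31,49),(31,-35),(-19,-35),(-19,49),(-124,15),(-124,-15)],float)
w=px2w(c,uv,32)[:,:2]
a=m-m.mean(0);b=w-w.mean(0)
th=np.arctan2((a[:,0]*b[:,1]-a[:,1]*b[:,0]).sum(),(a*b).sum())
R=np.array([[np.cos(th),-np.sin(th)],[np.sin(th),np.cos(th)]]);o=w.mean(0)-R@m.mean(0)
print("yaw",th,"o",o,"res",(w-m@R.T-o).round(1).tolist())
for p in [(-50,17),(-60,17),(-50,-11),(-50,45)]: print(p,R@p+o)
s=telemetry.read_state();T=Ro.from_euler("xyz",s["eef_rot"]).as_matrix();print(T.round(4));print(s["eef_pos"])
# end panel & moving jaw
print((px2w(c,np.array([(186,190),(206,80),(440,235),(452,130)])/4+[200,180]-.4,46)[:,:2]-o)@R)
print((px2w(c,np.array([(112,165),(135,85)])/4+[200,180]-.4,29)[:,:2]-o)@R)
```

```text
yaw -0.20068437255364935 o [535.0807573  -34.78262866] res [[-3.2, -3.0], [-1.6, 3.5], [0.8, 2.1], [-1.4, -2.3], [2.6, -1.5], [2.8, 1.2]]
(-50, 17) [489.47301832  -8.15681138]
(-60, 17) [479.67371448  -6.16341123]
(-50, -11) [483.89149791 -35.59486215]
(-50, 45) [495.05453874  19.28123938]
[[-3.000e-04  3.661e-01  9.306e-01]
 [-7.000e-04  9.306e-01 -3.661e-01]
 [-1.000e+00 -8.000e-04 -0.000e+00]]
[201.27713586 511.66214914 213.05667693]
[[ 15.6849559  185.8013089 ]
 [ 74.30796027 189.29150489]
 [ 20.76993063  52.41489667]
 [ 75.63223728  58.24021721]]
[[ 22.32598372 230.86974397]
 [ 66.79281979 229.28712434]]
```

```bash
python3 -m handwheel '[[-0.02,0,0,0,-0.15,0.18,1],[-0.055,0,0,0,-0.3,0.36,1],[-0.055,0,0,0,-0.45,0.54,1],[-0.055,0,0,0,-0.55,0.68,1],[-0.055,0,0,0,-0.633,0.767,1],[-0.055,0,0,0,-0.633,0.767,1],[-0.055,0,0,0,-0.633,0.767,1],[-0.055,0,0,0,-0.633,0.767,1]]' 12
cat > rem.py <<'E'
from h import *
import sys
t=np.array(eval(sys.argv[1]),float); yaw=float(sys.argv[2])
s=telemetry.read_state();T=Ro.from_euler("xyz",s["eef_rot"]).as_matrix()
G=np.array([[0,-np.sin(yaw),np.cos(yaw)],[0,np.cos(yaw),np.sin(yaw)],[-1,0,0]])
print("t",s["clock"],s["eef_pos"].round(1),"gap",round(s["finger_gap"],1),"F",s["wrist_force"].round(1))
print("turn",(Ro.from_matrix(T.T@G).as_rotvec()/np.pi).round(4),"shift",(T.T@(t-s["eef_pos"])/300).round(4))
E
python3 rem.py '[489.5,-8.2,110]' -0.2007
```

```text
clock: 1.15
eef_pos: [345.4, 251.5, 213.1]
eef_rot: [-1.974, 1.57, -2.175]
wrist_force: [-0.6, 0.7, 0.4]
finger_gap: 94.0
t 1.15 [345.4 251.5 213.1] gap 94.0 F [-0.6  0.7  0.4]
turn [ 0.0001 -0.0001  0.0003] shift [ 0.3441 -0.7524  0.6432]
```

```bash
python3 -m handwheel '[[0,0,0,0.05,-0.15,0.12,1],[0,0,0,0.12,-0.3,0.25,1],[0,0,0,0.2,-0.45,0.4,1],[0,0,0,0.3,-0.6,0.55,1],[0,0,0,0.344,-0.752,0.643,1],[0,0,0,0.344,-0.752,0.643,1],[0,0,0,0.344,-0.752,0.643,1],[0,0,0,0.344,-0.752,0.643,1],[0,0,0,0.344,-0.752,0.643,1]]'
python3 rem.py '[489.5,-8.2,12.5]' -0.2007
python3 - <<'E'
from h import *
c=calibration("wrist");im=camera("wrist");cv2.imwrite("pics/w1.png",im[:,:,::-1])
import pickle;pickle.dump(c,open("w1.pkl","wb"))
E
```

```text
clock: 2.28
eef_pos: [489.4, -6.9, 110.5]
eef_rot: [-1.134, 1.57, -1.333]
wrist_force: [0.3, 0.3, -0.6]
finger_gap: 93.6
t 2.275 [489.4  -6.9 110.5] gap 93.6 F [ 0.3  0.3 -0.6]
turn [0.0006 0.0001 0.0003] shift [ 0.3267 -0.0038  0.001 ]
```

View pics/w1.png

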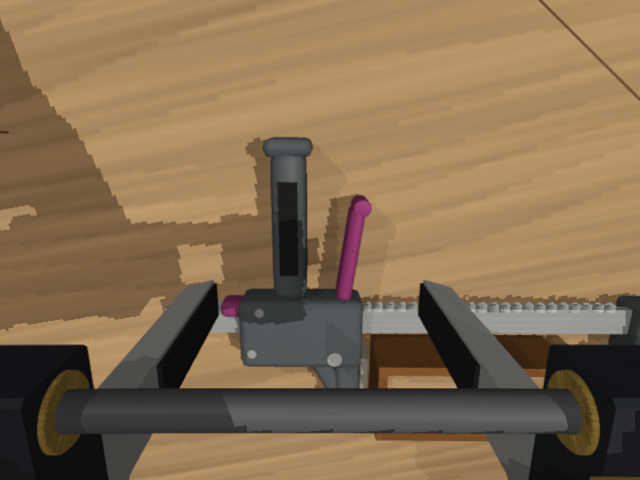

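The wrist view shows the handle upright at columns 271–306 and the butt end at row 138. The housing corners are at (243,290) and (362,290), and the trigger tip is at (361,207). I'll check the pose against these.

Run:
```python
from h import *
import pickle
c=pickle.load(open("w1.pkl","rb"))
uv=[(264,148),(312,148),(242,290),(362,290),(240,362),(361,364)]
m=np.array([(-118,-15),(-118,15),(-19,-35),(-19,49),(31,-35),(31,49)],float)
w=px2w(c,uv,32)[:,:2]
a=m-m.mean(0);b=w-w.mean(0)
th=np.arctan2((a[:,0]*b[:,1]-a[:,1]*b[:,0]).sum(),(a*b).sum())
R=np.array([[np.cos(th),-np.sin(th)],[np.sin(th),np.cos(th)]]);o=w.mean(0)-R@m.mean(0)
print("yaw",th,"o",o,"res",((w-o)@R-m).round(1).tolist())
for p in [(-50,17),(-50,-11),(-50,45)]: print(p,R@p+o)
print("handle L/R, trigger edges @row220",((px2w(c,[(272,220),(306,220),(361,200)],28)[:,:2]-o)@R).round(1))
```

```text
yaw -0.2029981939792436 o [532.56060882 -33.38441503] res [[4.8, 0.6], [4.6, -0.9], [-3.9, 3.6], [-4.3, -2.2], [-1.2, -0.0], [-0.0, -1.1]]
(-50, 17) [487.01459926  -6.65314095]
(-50, -11) [481.3696071  -34.07820364]
(-50, 45) [492.65959143  20.77192173]
handle L/R, trigger edges @row220 [[-68.7 -11.2]
 [-68.8  10.3]
 [-81.7  44.7]]
```

```bash
python3 -m handwheel '[[0,0,0,0.08,0,-0.008,1],[0,0,0,0.17,0,-0.008,1],[0,0,0,0.25,0,-0.008,1],[0,0,0,0.3,0,-0.008,1],[0,0,0,0.325,0,-0.008,1],[0,0,0,0.325,0,-0.008,0.75],[0,0,0,0.325,0,-0.008,0.7]]' 9
python3 rem.py '[487,-6.7,12.5]' -0.203
python3 - <<'E'
from h import *
cv2.imwrite("pics/w2.png",camera("wrist")[:,:,::-1])
E
```

```text
clock: 3.2
eef_pos: [487.5, -6.7, 13.6]
eef_rot: [-0.439, 1.569, -0.638]
wrist_force: [-0.9, 0.0, 0.8]
finger_gap: 77.6
t 3.2 [487.5  -6.7  13.6] gap 77.6 F [-0.9  0.   0.8]
turn [0.0013 0.0004 0.0002] shift [ 0.0038 -0.0002 -0.0017]
```

View pics/w2.png

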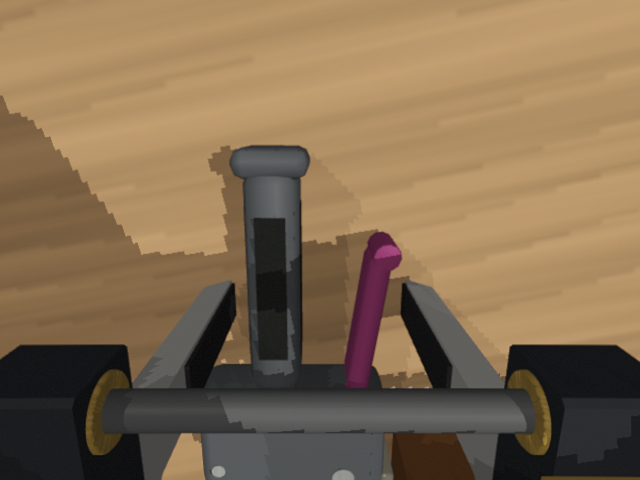

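The fingers straddle the handle and trigger. First squeeze now, with a gentle grip.

```bash
python3 -m handwheel '[[0,0,0,0,0,0,0.5],[0,0,0,0,0,0,0.3],[0,0,0,0,0,0,0.3],[0,0,0,0,0,0,0.3],[0,0,0,0,0,0,0.3],[0,0,0,0,0,0,0.3],[0,0,0,0,0,0,0.3],[0,0,0,0,0,0,0.3]]' 9
cat > st.py <<'E'
from h import *
import sys
cv2.imwrite(f"pics/{sys.argv[1]}.png",np.vstack([cv2.resize(camera("top")[180:330,200:390,::-1],None,fx=4,fy=4,interpolation=cv2.INTER_CUBIC)]))
print(telemetry.read_state()["finger_gap"])
E
python3 st.py t1
```

```text
clock: 4.25
eef_pos: [487.5, -7.5, 14.0]
eef_rot: [-0.808, 1.568, -1.007]
wrist_force: [-3.5, -7.0, 5.5]
finger_gap: 50.2
50.44759599063693
```

View pics/t1.png

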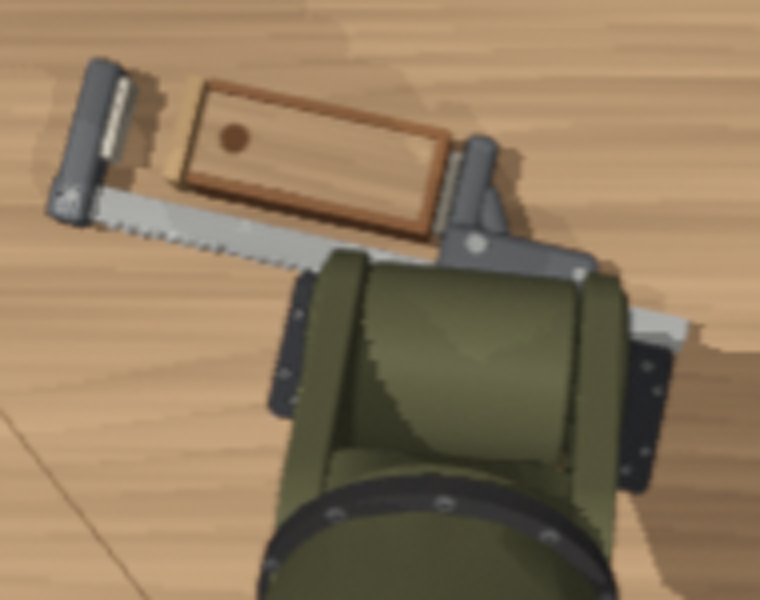

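```bash
python3 -m handwheel '[[0,0,0,0,-0.01,0,0.3],[0,0,0,0,-0.015,0,0.3],[0,0,0,0,-0.02,0,0.3],[0,0,0,0,-0.025,0,0.3],[0,0,0,0,-0.025,0,0.3],[0,0,0,0,-0.025,0,0.3]]' 9
python3 st.py t2
```

```text
clock: 5.05
eef_pos: [486.0, -14.8, 14.1]
eef_rot: [-0.818, 1.568, -1.017]
wrist_force: [-1.9, 2.3, 3.4]
finger_gap: 35.6
35.68761570360297
```

View pics/t2.png

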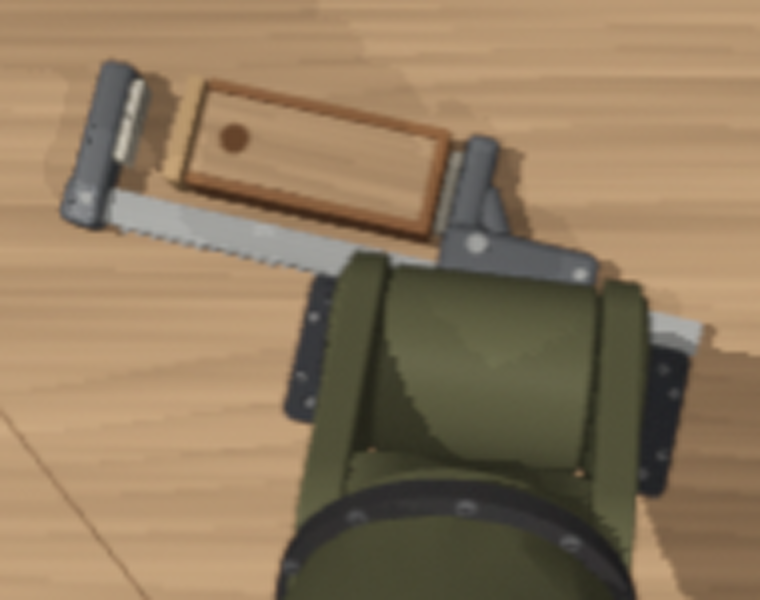

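```bash
python3 -m handwheel '[[0,0,0,0,0.005,0,0.5],[0,0,0,0,0.015,0,0.7],[0,0,0,0,0.025,0,0.7],[0,0,0,0,0.033,0,0.7],[0,0,0,0,0.033,0,0.7],[0,0,0,0,0.033,0,0.7]]' 9
python3 - <<'E'
from h import *
cv2.imwrite("pics/w3.png",camera("wrist")[:,:,::-1])
E
```

```text
clock: 5.85
eef_pos: [487.9, -5.2, 14.0]
eef_rot: [-0.901, 1.568, -1.1]
wrist_force: [0.3, -0.6, -0.8]
finger_gap: 66.1
```

View pics/w3.png

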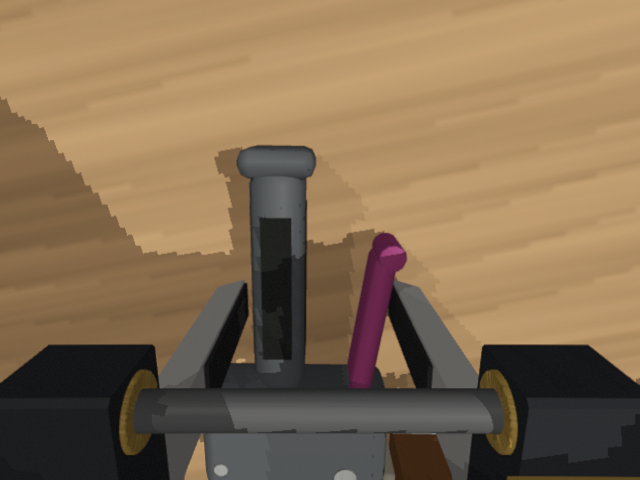

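The trigger has sprung back free, with both fingers clear. Second stroke.

```bash
python3 -m handwheel '[[0,0,0,0,0,0,0.6],[0,0,0,0,-0.005,0,0.5],[0,0,0,0,-0.015,0,0.4],[0,0,0,0,-0.025,0,0.3],[0,0,0,0,-0.03,0,0.3],[0,0,0,0,-0.03,0,0.3],[0,0,0,0,-0.03,0,0.3]]' 9
python3 st.py t3
python3 -m handwheel '[[0,0,0,0,0.005,0,0.5],[0,0,0,0,0.015,0,0.7],[0,0,0,0,0.025,0,0.7],[0,0,0,0,0.033,0,0.7],[0,0,0,0,0.033,0,0.7],[0,0,0,0,0.033,0,0.7]]' 9
python3 st.py t4
```

```text
clock: 6.78
eef_pos: [486.0, -14.2, 14.0]
eef_rot: [-1.091, 1.568, -1.29]
wrist_force: [-3.1, -0.6, 1.0]
finger_gap: 36.5
36.90194392988671
clock: 7.58
eef_pos: [487.9, -4.5, 13.9]
eef_rot: [-1.122, 1.568, -1.32]
wrist_force: [-0.2, 0.1, -0.1]
finger_gap: 66.0
65.92279234329402
```

View pics/t3.png

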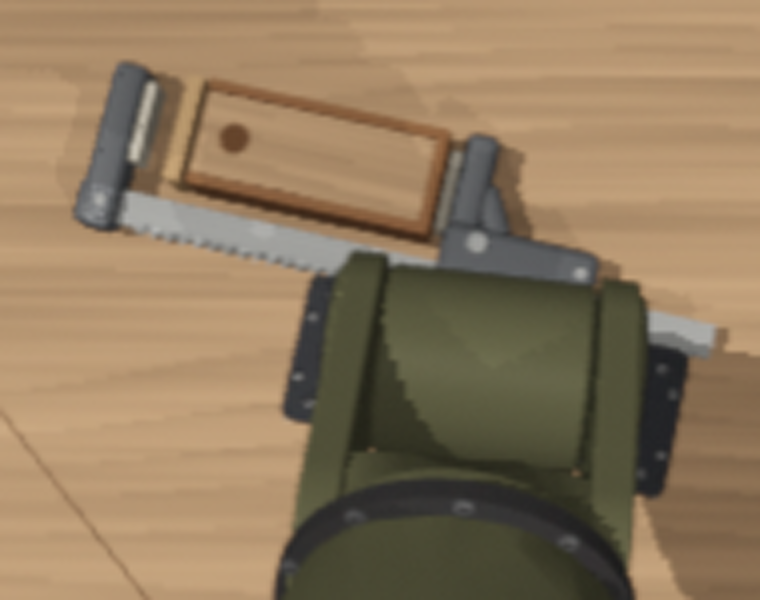

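View pics/t4.png

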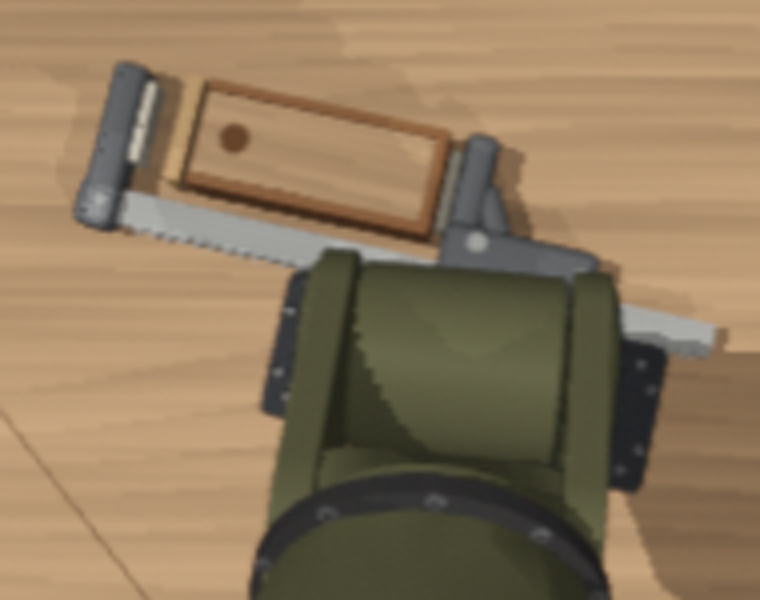

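Each stroke moves the jaw about 14 crop px, which is roughly 8 mm. Third stroke.

```bash
python3 -m handwheel '[[0,0,0,0,0,0,0.6],[0,0,0,0,-0.005,0,0.5],[0,0,0,0,-0.015,0,0.4],[0,0,0,0,-0.025,0,0.3],[0,0,0,0,-0.031,0,0.3],[0,0,0,0,-0.031,0,0.3],[0,0,0,0,-0.031,0,0.3],[0,0,0,0,-0.031,0,0.3]]' 9
python3 st.py t5
```

```text
clock: 8.62
eef_pos: [485.9, -13.8, 13.9]
eef_rot: [-1.285, 1.568, -1.484]
wrist_force: [-4.3, -1.3, 2.1]
finger_gap: 37.1
37.243357971758044
```

View pics/t5.png

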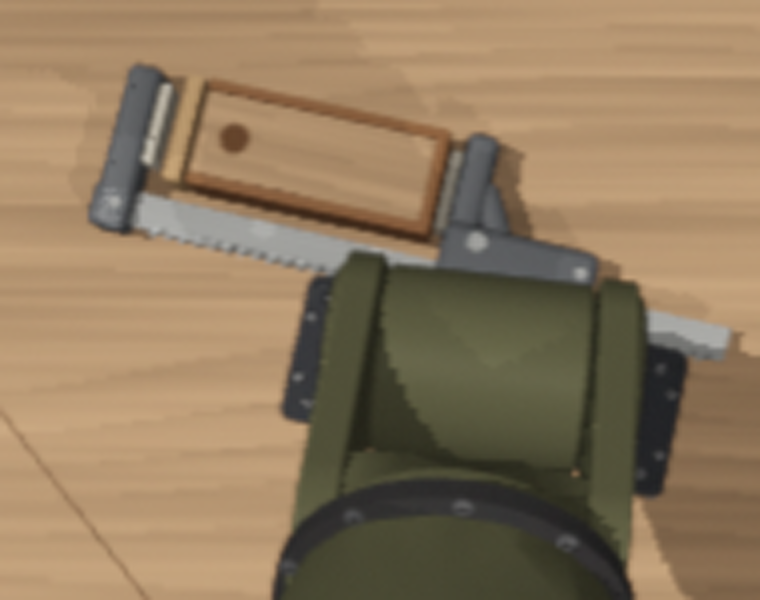

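```bash
python3 -m handwheel '[[0,0,0,0,0.005,0,0.5],[0,0,0,0,0.015,0,0.7],[0,0,0,0,0.025,0,0.7],[0,0,0,0,0.033,0,0.7],[0,0,0,0,0.033,0,0.7],[0,0,0,0,0.033,0,0.7]]' 9
python3 - <<'E'
from h import *
cv2.imwrite("pics/w4.png",camera("wrist")[:,:,::-1])
E
python3 -m handwheel '[[0,0,0,0,0,0,0.6],[0,0,0,0,-0.005,0,0.5],[0,0,0,0,-0.015,0,0.4],[0,0,0,0,-0.025,0,0.3],[0,0,0,0,-0.031,0,0.3],[0,0,0,0,-0.031,0,0.3],[0,0,0,0,-0.031,0,0.3],[0,0,0,0,-0.031,0,0.3]]' 9
python3 st.py t6
```

```text
clock: 9.43
eef_pos: [487.8, -4.1, 13.9]
eef_rot: [-1.327, 1.568, -1.526]
wrist_force: [0.4, -0.3, -0.4]
finger_gap: 65.7
clock: 10.48
eef_pos: [485.8, -13.5, 13.9]
eef_rot: [-1.444, 1.568, -1.643]
wrist_force: [-4.6, -2.2, 1.0]
finger_gap: 37.2
37.30599194848882
```

View pics/w4.png

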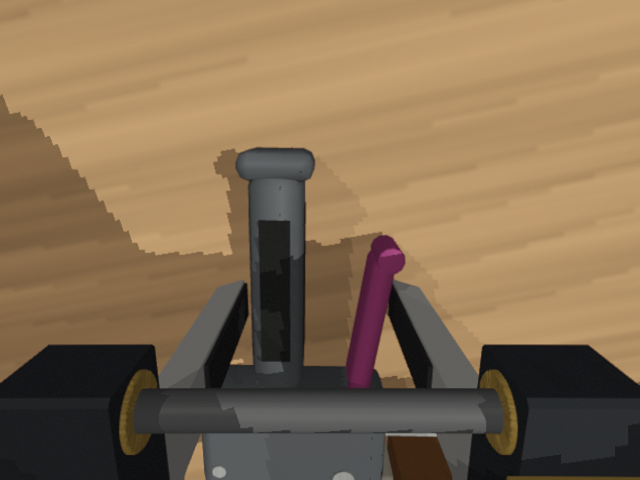

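View pics/t6.png

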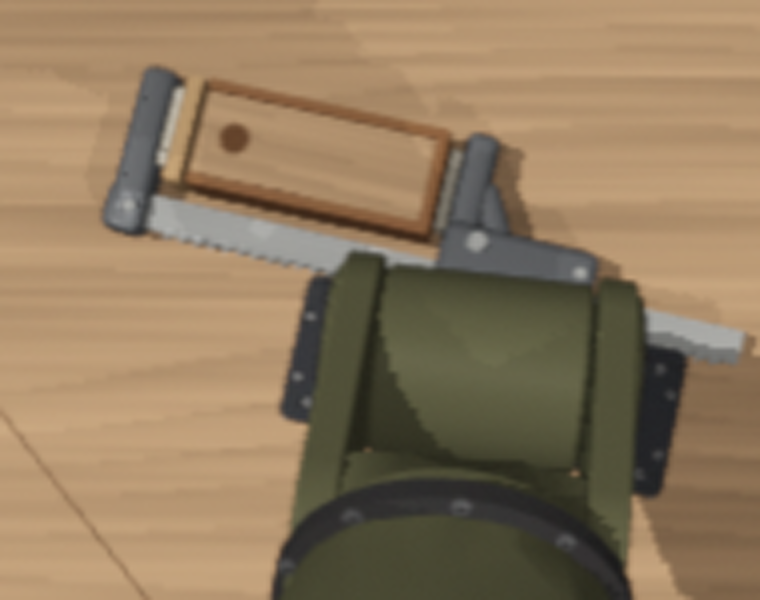

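Fourth stroke: the jaw is now about at the panel. Fifth stroke next, expecting it to go tight.

```bash
python3 -m handwheel '[[0,0,0,0,0.005,0,0.5],[0,0,0,0,0.015,0,0.7],[0,0,0,0,0.025,0,0.7],[0,0,0,0,0.033,0,0.7],[0,0,0,0,0.033,0,0.7],[0,0,0,0,0.033,0,0.7]]' 9
python3 -m handwheel '[[0,0,0,0,0,0,0.6],[0,0,0,0,-0.005,0,0.5],[0,0,0,0,-0.012,0,0.4],[0,0,0,0,-0.018,0,0.3],[0,0,0,0,-0.02,0,0.3],[0,0,0,0,-0.02,0,0.3],[0,0,0,0,-0.02,0,0.3]]' 9
python3 st.py t7
```

```text
clock: 11.28
eef_pos: [487.8, -3.8, 13.8]
eef_rot: [-1.455, 1.568, -1.654]
wrist_force: [-0.3, 0.4, -0.0]
finger_gap: 65.9
clock: 12.15
eef_pos: [486.4, -9.7, 13.8]
eef_rot: [-1.556, 1.568, -1.755]
wrist_force: [-3.5, -2.7, 1.8]
finger_gap: 44.4
44.51842282583575
```

View pics/t7.png

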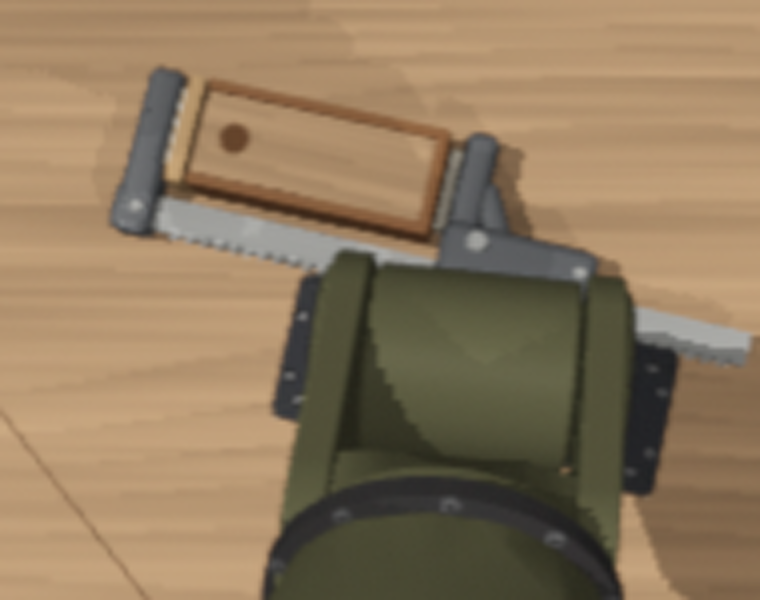

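```bash
python3 -m handwheel '[[0,0,0,0,-0.003,0,0.3],[0,0,0,0,-0.005,0,0.3],[0,0,0,0,-0.005,0,0.3],[0,0,0,0,-0.005,0,0.3]]' 9
python3 - <<'E'
from h import *
a=cv2.resize(camera("top")[190:250,220:330,::-1],(770,420),interpolation=cv2.INTER_CUBIC)
cv2.imwrite("pics/t8.png",a)
cv2.imwrite("pics/s8.png",cv2.resize(camera("side")[160:270,270:380,::-1],(600,600),interpolation=cv2.INTER_CUBIC))
E
```

```text
clock: 12.7
eef_pos: [486.1, -11.3, 13.8]
eef_rot: [-1.56, 1.568, -1.759]
wrist_force: [-3.0, -0.8, 1.4]
finger_gap: 40.7
```

View pics/t8.png

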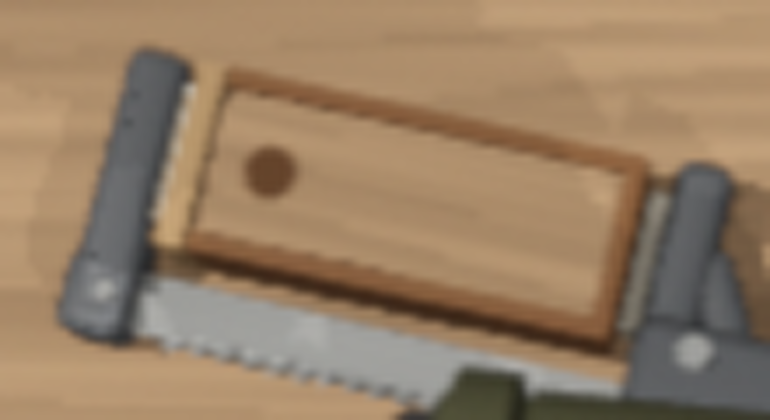

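View pics/s8.png

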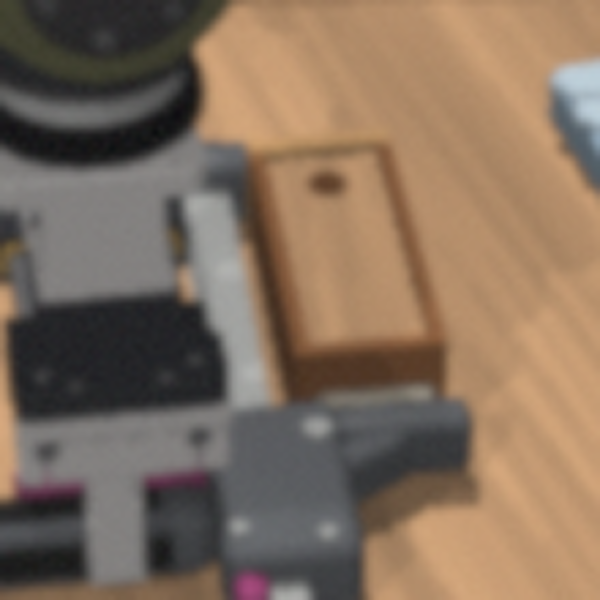

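Still closing as the tool follows (44.4 to 40.7 mm), so it was lagging and isn't tight yet. I'll keep following.

```bash
python3 -m handwheel '[[0,0,0,0,-0.003,0,0.3],[0,0,0,0,-0.006,0,0.3],[0,0,0,0,-0.009,0,0.3],[0,0,0,0,-0.009,0,0.3],[0,0,0,0,-0.009,0,0.3],[0,0,0,0,-0.009,0,0.3]]' 9
python3 - <<'E'
from h import *
a=cv2.resize(camera("top")[190:250,220:330,::-1],(770,420),interpolation=cv2.INTER_CUBIC)
cv2.imwrite("pics/t9.png",a)
E
```

```text
clock: 13.55
eef_pos: [485.7, -13.7, 13.8]
eef_rot: [-1.518, 1.568, -1.717]
wrist_force: [-1.9, 4.9, 1.1]
finger_gap: 36.0
```

View pics/t9.png

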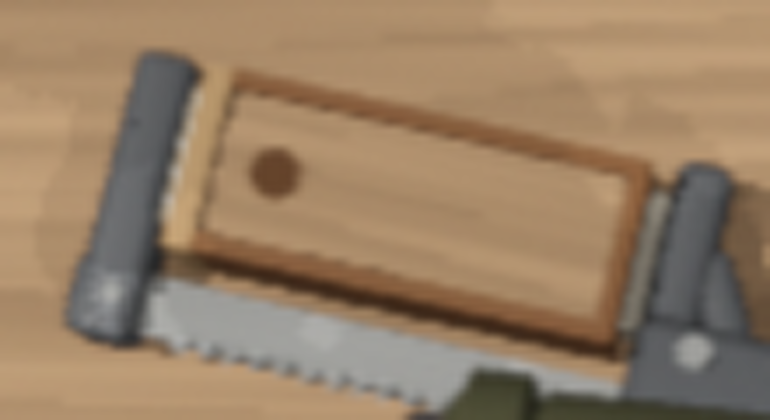

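The panel now moves together with the box (the hole went from 270 to 275 px), so the box is being pushed on to the fixed jaw. The trigger was at its stop, so one more stroke is needed.

```bash
python3 -m handwheel '[[0,0,0,0,0.005,0,0.5],[0,0,0,0,0.015,0,0.7],[0,0,0,0,0.025,0,0.7],[0,0,0,0,0.033,0,0.7],[0,0,0,0,0.033,0,0.7],[0,0,0,0,0.033,0,0.7]]' 9
python3 -m handwheel '[[0,0,0,0,0,0,0.6],[0,0,0,0,-0.003,0,0.5],[0,0,0,0,-0.006,0,0.4],[0,0,0,0,-0.01,0,0.3],[0,0,0,0,-0.01,0,0.3],[0,0,0,0,-0.01,0,0.3],[0,0,0,0,-0.01,0,0.3]]' 9
python3 - <<'E'
from h import *
a=cv2.resize(camera("top")[190:250,220:330,::-1],(770,420),interpolation=cv2.INTER_CUBIC)
cv2.imwrite("pics/t10.png",a)
E
```

```text
clock: 14.35
eef_pos: [487.6, -4.1, 13.8]
eef_rot: [-1.55, 1.568, -1.749]
wrist_force: [-0.0, -0.1, -0.2]
finger_gap: 65.8
clock: 15.22
eef_pos: [486.9, -6.6, 13.7]
eef_rot: [-1.681, 1.568, -1.88]
wrist_force: [-1.0, 5.1, 0.1]
finger_gap: 51.0
```

View pics/t10.png

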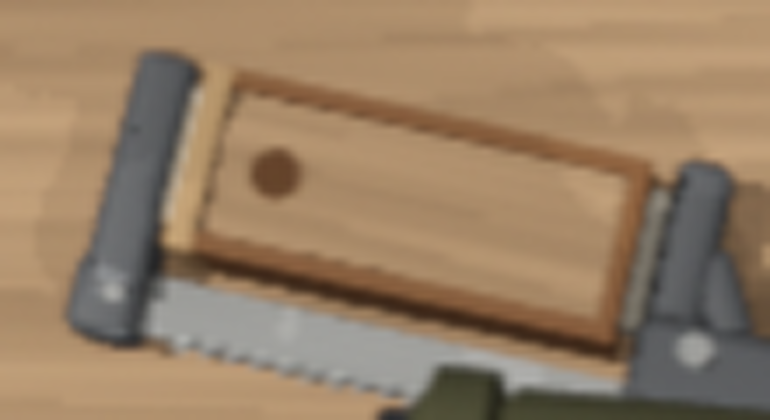

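```bash
python3 -m handwheel '[[0,0,0,0,0,0,0.3],[0,0,0,0,0,0,0.3],[0,0,0,0,0,0,0.3],[0,0,0,0,0,0,0.3]]' 10
python3 -m handwheel '[[0,0,0,0,-0.003,0,0.3],[0,0,0,0,-0.003,0,0.3],[0,0,0,0,-0.003,0,0.3],[0,0,0,0,-0.003,0,0.3]]' 10
python3 - <<'E'
from h import *
cv2.imwrite("pics/w11.png",camera("wrist")[:,:,::-1])
a=cv2.resize(camera("top")[190:250,220:330,::-1],(770,420),interpolation=cv2.INTER_CUBIC)
cv2.imwrite("pics/t11.png",a)
E
```

```text
clock: 15.78
eef_pos: [486.9, -6.6, 13.7]
eef_rot: [-1.721, 1.568, -1.92]
wrist_force: [0.1, 2.9, 0.0]
finger_gap: 51.2
clock: 16.27
eef_pos: [486.9, -7.3, 13.7]
eef_rot: [-1.58, 1.569, -1.778]
wrist_force: [0.6, 5.1, -0.4]
finger_gap: 50.7
```

View pics/w11.png

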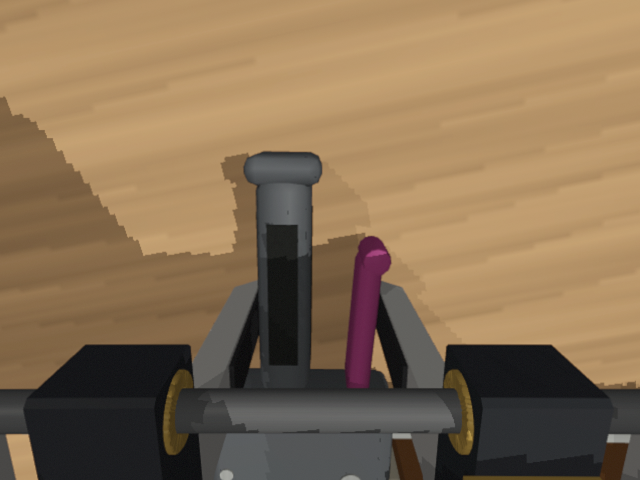

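View pics/t11.png

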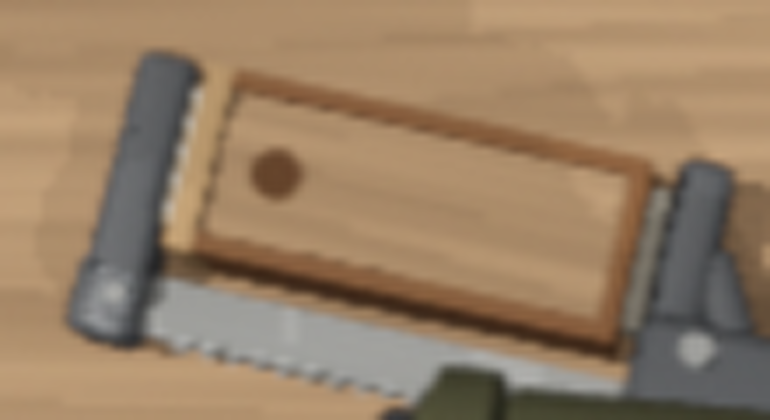

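Now it stops short at 51 mm, whatever the tool position or the extra force. The rivet distance shows about 38 mm of draw since the start. It is tight, so I'll raise the grip moderately and hold.

```bash
python3 -m handwheel '[[0,0,0,0,0.003,0,0.3],[0,0,0,0,0.003,0,0.3],[0,0,0,0,0.003,0,0.3]]' 12
python3 -m handwheel '[[0,0,0,0,0,0,0.3],[0,0,0,0,0,0,0.3],[0,0,0,0,0,0,0.3],[0,0,0,0,0,0,0.3]]' 15
python3 -m handwheel '[[0,0,0,0,0,0,0.3],[0,0,0,0,0,0,0.3],[0,0,0,0,0,0,0.3],[0,0,0,0,0,0,0.3]]' 18
python3 - <<'E'
from h import *
a=cv2.resize(camera("top")[190:250,220:330,::-1],(770,420),interpolation=cv2.INTER_CUBIC)
cv2.imwrite("pics/t12.png",a)
cv2.imwrite("pics/w12.png",camera("wrist")[:,:,::-1])
E
```

```text
clock: 16.75
eef_pos: [487.0, -6.8, 13.7]
eef_rot: [-1.578, 1.568, -1.777]
wrist_force: [-2.3, -5.2, -0.2]
finger_gap: 51.3
clock: 17.25
eef_pos: [486.9, -7.1, 13.7]
eef_rot: [-1.67, 1.568, -1.869]
wrist_force: [-2.8, -5.2, 1.9]
finger_gap: 51.3
clock: 17.75
eef_pos: [486.8, -7.5, 13.7]
eef_rot: [-1.672, 1.567, -1.871]
wrist_force: [-3.1, -5.7, 0.8]
finger_gap: 49.8
```

View pics/t12.png

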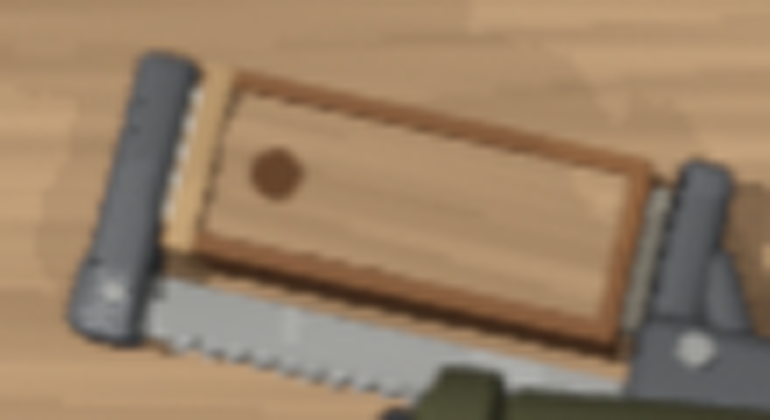

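View pics/w12.png

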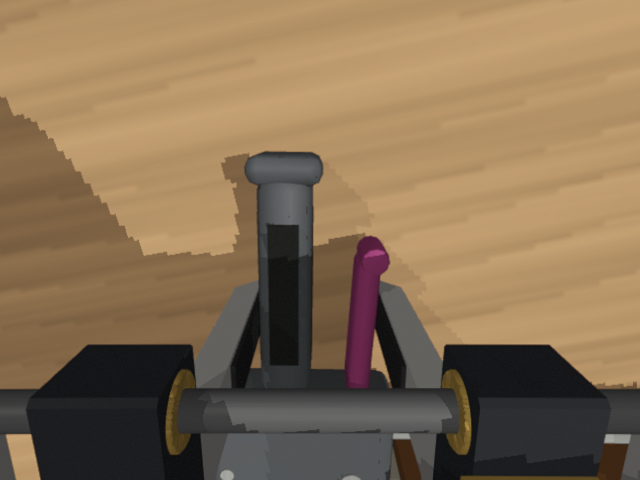

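```bash
python3 -m handwheel '[[0,0,0,0,-0.001,0,0.3],[0,0,0,0,-0.001,0,0.3],[0,0,0,0,-0.001,0,0.3],[0,0,0,0,-0.001,0,0.3]]' 18
python3 -m handwheel '[[0,0,0,0,-0.001,0,0.3],[0,0,0,0,-0.001,0,0.3],[0,0,0,0,-0.001,0,0.3],[0,0,0,0,-0.001,0,0.3]]' 18
python3 - <<'E'
from h import *
for i in range(4):
    camera("top"); s=telemetry.read_state(); print(s["finger_gap"].round(2) if hasattr(s["finger_gap"],'round') else s["finger_gap"], s["wrist_force"].round(1),s["eef_pos"].round(1))
cv2.imwrite("pics/s13.png",cv2.resize(camera("side")[160:270,270:380,::-1],(600,600),interpolation=cv2.INTER_CUBIC))
E
```

```text
clock: 18.35
eef_pos: [486.7, -7.8, 13.7]
eef_rot: [-1.692, 1.567, -1.891]
wrist_force: [-2.9, -3.0, 1.2]
finger_gap: 49.4
clock: 18.85
eef_pos: [486.6, -7.9, 13.7]
eef_rot: [-1.718, 1.567, -1.916]
wrist_force: [-2.4, 0.7, 1.3]
finger_gap: 49.0
49.28668770774245 [-3.1  0.6  1.1] [486.6  -7.9  13.7]
48.6604029785388 [-1.9  2.   2.2] [486.6  -8.   13.7]
49.23597702907876 [-2.2  1.   1. ] [486.6  -8.   13.7]
48.606516478496395 [-2.2  1.5  1.7] [486.6  -8.   13.7]
```

View pics/s13.png

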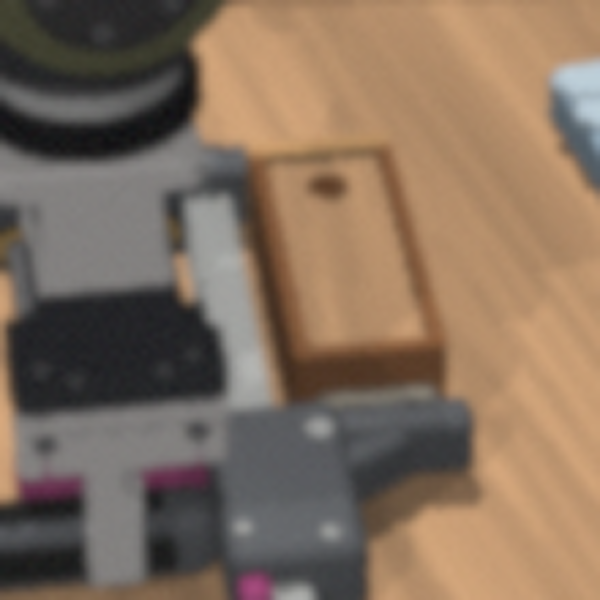

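Run:
```python
from h import *
from cell import order
s=telemetry.read_state();print(s["clock"],s["finger_gap"],s["wrist_force"].round(1))
print(order.sign_off())
```

```text
19.1 49.16978887649758 [-1.7  1.2  1.2]
the job is handed in; nothing more can be done
None
```

I pumped the trigger through five full strokes at a 9 N grip, then started a sixth, which stopped short because everything was tight. I stopped there, raised the grip in steps to 18 N, and handed the job in at 19.1 s still holding the trigger squeezed.

**Last checks**
- **Tight:** at 18 N the opening across handle and trigger holds at about 49 mm (readings 48.6 to 49.3), well short of the 36 mm of a full squeeze.
- **Panel:** in the top picture the jaw pad, panel, box and fixed jaw show no visible gaps. The rivets show about 38 mm of bar travel since the start, good to about 1 mm.
- **Pressure:** I worked out roughly 30 N on the joint from the grip force; it is not measured. The net force at the wrist was under 3 N.
- **Other things on the table:** no move went near them. My close-up pictures do not show most of them, so I did not check them at the end.

**Did not go cleanly**
- On the first and fifth strokes the squeeze stalled partway because the tool was not following the clamp. Moving the tool a few millimetres finished each stroke.
- The clamp was pushed about 2 mm along its y on the first stroke.
- The opening crept in about 2 mm as I raised the grip from 10 to 18 N. I took that as give in the joint and clamp, not a loose fit.

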